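# Serve the middle-sized bun with the tongs

## Robot

A 6-joint arm with a two-finger parallel gripper is mounted at the origin on the work surface. World frame = base frame: x ahead of the robot, y to its left, z up, the work surface at z = 0. Lengths are in m, angles in rad, forces in N, time in s.
With the tool pointing down it reaches from about 0.25 to 0.775 m from the base axis. Payload 4 kg.
Tool frame: the origin (TCP) lies at the centre of the arm's flange, where the gripper is bolted on; the fingertips stand ahead of it and the grasp point (between the pads) lies 180 mm ahead of it (robot.tcp_to_tips is the z of the fingertips in the tool frame, in m); z points along the fingers, y is the direction in which the jaws open and shut (so a half turn about z gives the same grasp; the last joint's range is limited). The gripper opens to 94 mm and grips with 3 to 60 N. Pads are 16 mm wide; open, the fingers measure 119 mm over their backs; the gripper's body (75 mm by 177 mm) begins 78 mm behind the grasp point.
Start: joints at [1.018, 0.087, 1.371, -0, 1.684, -0.103], TCP at [0.239, 0.495, 0.405] pointing down, gripper open.
Joint ranges: [-3.1, 3.1], [-0.76, 2.03], [0.27, 2.55], [-1.08, 4.22], [0.17, 2.65], [-2.57, 2.57]. Speed limits (rad/s): [2.79, 2.79, 3.14, 3.14, 3.14, 3.14].

## Interface

Orientations are given as [roll, pitch, yaw] about the fixed x, y, z axes, in that order (R = Rz(yaw) Ry(pitch) Rx(roll)).
In Python, from bench import robot gives the robot as it stands.
- The arm moves only by the tool move_arm, never from a script. Its argument "increments" is a list that holds one entry, the list of rows, each a list of 7 numbers: the opening, from 0 (shut) to 1 (fully open), then the shift along the tool's x, y, z as a fraction of full scale, then the turn, a rotation vector about the tool's x, y, z as a fraction of full scale. In form: [[[jaw, dx, dy, dz, rx, ry, rz], ...]]. A call has 1 to 8 rows; each row is the pose to reach, as a shift and turn from the pose commanded when the call began, along the tool's axes at that moment; what a row does not reach only later rows make up. Full scale, the value 1, is 0.1 m for a shift and pi/2 rad for a turn. A row lasts 1/12 s, in which the tool goes at most 41.7 mm and 7.16 degrees, less where a joint would pass 70% of its speed; a pose out of reach is approached as far as the arm can. A call with a number of a shift or a turn outside -1 to 1 is refused whole. A call with a gripper value outside its range is refused whole. The fingers move at their own pace and stop on an object; the grip force is fixed at half the most. Time passes only in rows, so rows that repeat a pose let the fingers close. It gives the time, the measured TCP pose, the force and the opening at its end, in the units of the state.
- robot.get_obs(): the state, without advancing time (a new reading comes with each control period).
- robot.snapshot(name): name is "scene" or "top" or "wrist"; returns (picture, depth): 384x512x3 uint8, red, green, blue; 384x512 float32, m along the optical axis (not along the pixel's ray), 0 where there is no reading.
- robot.camera_params(name): a dict with "mtx" (3x3 intrinsics, pixels), "R" (3x3) and "t" (3): a world point X has camera coordinates R X + t. Camera axes: x right, y down, z forward; pixel columns grow to the right and rows downward; lengths in m; the calibration is good to about 2 mm. A picture is of the moment at which its call begins: read the wrist's pose just before it. camera_params takes no time and is no camera call; for the wrist camera it gives the pose at the moment of the call.
- robot.close_job(): hands the job in, once; it reports no verdict.
The state is a dict: "time": time; "joint_positions": joint angles; "qvel": joint speeds; "joint_torque": joint torques, N m; "tool_pos": TCP position; "ee_rot": TCP orientation; "wrist_force": force on the tool from outside, world axes, zero at the start; "wrist_torque": the same for the moment, N m; "width": finger opening in m.
Only numpy, scipy, OpenCV 4.12 (cv2) and the standard library are available. Lean on these libraries where they do the work, as an engineer would, in place of code of your own. Each camera call takes 0.05 s, during which the arm holds its last target.

## Task

Pick up the serving tongs from their rest, and with them (not with the fingers) pick the middle-sized of the three buns off the wooden board. Carry it over to the plate and finish while still holding it in the tongs, still, over the middle of the plate and about 10 cm up; do not set it down or let go. Leave the other two buns, the mug, the remote control and the tin where they are.

Things in the scene. Friction and masses are not known exactly. Their poses are not given: they have to be found in the camera images.
- tongs: Steel serving tongs, 190 mm long, 110 g, lying flat on the rest, jaws away from the robot, blades upright and opening sideways. Origin: hinge axis at the rear end (radius 16 mm), level with the underside; x along the relaxed tongs' middle line to the jaws, z up. Blades 22 mm tall, 4 mm thick. The left (+y) arm is fixed in this frame, the right one swings. Centre of mass near x = 80 mm
- tongs_arm (a joint): Squeeze of the tongs (rad): 0 relaxed, wide open (a stop), at most 0.30. At 0.16 the arms are parallel: grip pads 36 mm over their outer faces, jaws 38 mm apart inside. Each mm squeezed at the pads closes the jaws by 2.1 mm. A spring pushes the pads outwards with about 9 N relaxed, 13 N at 0.16, so a half-squeezed grip holds the tongs open
- jaw_left (a point): Middle of the inner face of the left jaw, 11 mm above the tongs' underside. The jaws are flat upright paddles 44 mm long (146 to 190 mm ahead of the hinge), 22 mm tall; relaxed, 65 mm apart inside, 74 mm outside
- jaw_right (a point): Middle of the inner face of the right jaw, 11 mm above the tongs' underside; the point midway between the two jaw points is where the bun goes
- grip_left (a point): Middle of the outer face of the left black grip pad, 80 mm ahead of the hinge, 11 mm above the tongs' underside. The pads are 40 mm long, 22 mm tall; relaxed, 49 mm over their outer faces
- grip_right (a point): Middle of the outer face of the right grip pad; the two grip points are where the gripper's fingers go, from above
- tong_rest: Dark wooden tong rest, fixed: a 6 mm thin slab 190 x 60 mm with two cross bars 14 mm wide, 84 mm long and 24 mm high, their middles 62 mm behind and 58 mm ahead of its origin. Origin: centre of the underside, right under the middle of the grip pads; x along the tongs
- board: Wooden serving board on two feet, fixed, 110 (x) x 270 (y) mm, its top 40 mm above the table. Origin: centre of the underside on the table. The buns stand in a row along its y axis, 85 mm apart, in any order; its x axis points away from the robot, across the row
- bun_small: Small brown bun, 30 mm across, 24 mm tall. Origin: centre of the underside
- bun_medium: Middle-sized brown bun, the one to serve: round, 38 mm across, 30 mm tall, about 40 g, its widest part 9 to 17 mm above its underside. Origin: centre of the underside
- bun_large: Large brown bun, 46 mm across, 36 mm tall. Origin: centre of the underside
- plate: White plate, fixed, 150 mm across, 18 mm high. Origin: centre of the underside on the table
- mug: White mug, 80 mm across, 90 mm tall. Origin: centre of the underside. Leave alone
- remote: Black remote control lying flat, 45 x 160 x 18 mm, long along its y. Origin: centre of the underside. Leave alone
- tin: Round red tin, 90 mm across, 35 mm high. Origin: centre of the underside. Leave alone
There are look-alikes about, which are no part of the job. What is shaped like the bun_medium but black or purple is not meant.

How it is judged:
By the outcome, as a careful person would: the job done as asked, in the order asked, and still so for the second after the job is handed in, while the arm keeps its last pose, push and grip.
It also fails if it takes over 38 s, if anything falls off the work surface, if the arm or the gripper's body presses on something with over 40 N, if the wrist force passes 120 N, or if a joint passes its speed limit or range.

## Working session

There is one attempt and no reset: what is moved stays moved. The work goes in short steps, Python scripts to look and compute and a tool call to move; the robot and the scene stay as the last step left them, time stands still between calls to the robot, and variables do not carry over. Pictures are saved under pics/ and viewed, and the job is handed in when it is done.

Besides the shell and the picture viewer there is one more tool, called after "Emit:" as a command line: name --argument value ..., lists and objects as JSON in quotes. move_arm: Moves the arm, as the interface text tells. Its arguments: {"type":"object","properties":{"increments":{"type":"array","items":{"type":"array","items":{"type":"array","items":{"type":"number","minimum":-1,"maximum":1}}}}},"required":["increments"]}

```bash
ls; mkdir -p pics; python3 - <<'E'
from bench import robot
import cv2
o=robot.get_obs(); print(o)
for n in ["scene","top","wrist"]:
    p,d=robot.snapshot(n); cv2.imwrite(f"pics/{n}0.png",p[:,:,::-1])
    import numpy as np; np.savez(f"pics/{n}0.npz",p=p,d=d,**robot.camera_params(n))
    print(n,robot.camera_params(n))
E
```

```text
pics
{'time': 0.0, 'joint_positions': array([ 1.01790958e+00,  8.79557109e-02,  1.37222612e+00, -1.23348969e-06,
        1.68360584e+00, -1.03107955e-01]), 'qvel': array([ 0.00069777,  0.00026402,  0.00119555,  0.00091612, -0.0001601 ,
       -0.00020889]), 'joint_torque': array([-1.54277321e-03, -3.40174019e+01, -3.02423644e+01,  7.16235093e-02,
        3.28696787e-02, -1.57137642e-04]), 'tool_pos': array([0.23907225, 0.49520164, 0.40351759]), 'ee_rot': array([-3.13940917e+00, -2.24702575e-04,  2.69181348e+00]), 'wrist_force': array([ 0.72144063, -0.34754669, -0.16525838]), 'wrist_torque': array([-0.00795155,  0.03071913, -0.06744834]), 'width': 0.09395671997581749}
scene {'mtx': array([[346.93145152,   0.        , 254.0348915 ],
       [  0.        , 346.93145152, 188.35782565],
       [  0.        ,   0.        ,   1.        ]]), 'R': array([[-0.73410673,  0.67860943,  0.02401143],
       [ 0.34156614,  0.39959951, -0.85067785],
       [-0.58687297, -0.61628684, -0.52513869]]), 't': array([ 0.42763214, -0.11590001,  1.22270588])}
top {'mtx': array([[349.54197771,   0.        , 257.23117831],
       [  0.        , 349.54197771, 186.9595171 ],
       [  0.        ,   0.        ,   1.        ]]), 'R': array([[-1.26532655e-02, -9.99919920e-01,  2.21571513e-04],
       [-9.81106688e-01,  1.23724151e-02, -1.93071465e-01],
       [ 1.93053263e-01, -2.66036981e-03, -9.81184672e-01]]), 't': array([-4.29959648e-04,  5.74069949e-01,  9.94067761e-01])}
wrist {'mtx': array([[322.78259592,   0.        , 254.50027213],
       [  0.        , 322.78259592, 191.64977357],
       [  0.        ,   0.        ,   1.        ]]), 'R': array([[ 0.43466295,  0.90059265, -0.00100047],
       [ 0.87672334, -0.42288805,  0.22917652],
       [ 0.2059716 , -0.10049168, -0.97338437]]), 't': array([-0.54878245, -0.0223758 ,  0.38889639])}
```

View pics/top0.png

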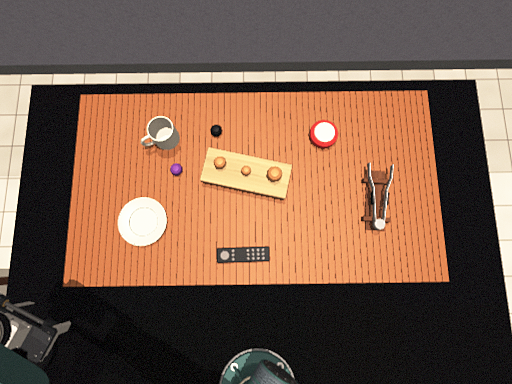

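View pics/scene0.png

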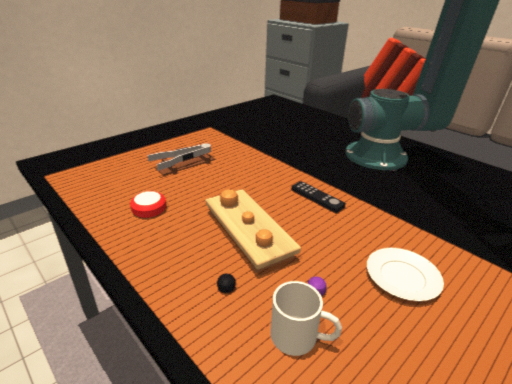

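View pics/wrist0.png

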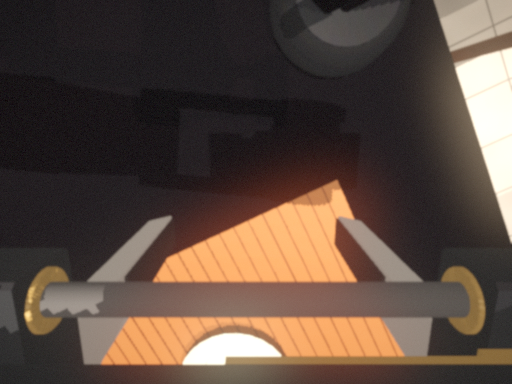

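The top view shows the tongs at about (378,200), hinge towards the robot. The buns are at (220,162), (246,170) and (274,174), the plate is at (142,221), and the mug and the purple and black balls are to the left. Next I'll measure them.

```bash
cat > h.py <<'E'
import numpy as np, cv2
def load(n):
    z=np.load(f"pics/{n}.npz"); return {k:z[k] for k in z.files}
def cast(c,u,v,h):
    K,R,t=c['mtx'],c['R'],c['t']; C=-R.T@t
    r=R.T@np.linalg.inv(K)@np.array([u,v,1.0]); return C+r*(h-C[2])/r[2]
def proj(c,X):
    q=c['mtx']@(c['R']@np.asarray(X)+c['t']); return q[:2]/q[2]
def cloud(c):
    d=c['d']; v,u=np.mgrid[:d.shape[0],:d.shape[1]]
    r=np.stack([u,v,np.ones_like(u)],-1)@np.linalg.inv(c['mtx']).T*d[...,None]
    return (r-c['t'])@c['R']
E
python3 - <<'E'
from h import *
for n in ["top0","scene0"]:
    c=load(n); P=cloud(c); np.set_printoptions(precision=4,suppress=True)
    m=lambda a,b:(P[...,2]>a)&(P[...,2]<b)&(c['d']>0)
    # table check
    print(n,"table z", np.median(P[150:240,100:200,2]) if n=="top0" else '')
    hsv=cv2.cvtColor(c['p'],cv2.COLOR_RGB2HSV)
    for nm,msk in [("bun/above board",m(.046,.085)&(P[...,0]>.3)&(P[...,0]<.75)&(abs(P[...,1])<.25)),
                   ("board",m(.034,.045)&(P[...,0]>.3)&(P[...,0]<.75)&(abs(P[...,1])<.25)),
                   ("plate",(hsv[...,1]<60)&(hsv[...,2]>140)&m(.003,.03)),
                   ("tongs",m(.012,.08)&(P[...,1]<-.25)&(P[...,0]>.2)&(P[...,0]<.75))]:
        k,l,s,ce=cv2.connectedComponentsWithStats(msk.astype(np.uint8))
        for i in range(1,k):
            if s[i,4]<25: continue
            Q=P[l==i]; (cx,w,a)=cv2.minAreaRect(Q[:,:2].astype(np.float32)*1000)
            print(nm,s[i],"px",ce[i],"med",np.median(Q,0),"mid",(np.percentile(Q,2,0)+np.percentile(Q,98,0))/2,"ext",np.ptp(Q,0),"zmax",Q[:,2].max(),"rect",cx,w,a)
E
python3 - <<'E'
from h import *
c=load("top0");p=c['p'][:,:,::-1]
a=cv2.resize(p[150:245,330:425],None,fx=6,fy=6,interpolation=2)
cv2.imwrite("pics/tz.png",a)
a=cv2.resize(p[135:210,190:310],None,fx=6,fy=6,interpolation=2);cv2.imwrite("pics/bz.png",a)
E
```

```text
top0 table z 0.0006501364574276257
bun/above board [171 130   6   9  26] px [173.6538 134.0385] med [0.7392 0.2458 0.0682] mid [0.741  0.2465 0.0668] ext [0.0182 0.0067 0.0347] zmax 0.0842457397584062 rect (740.573974609375, 245.85610961914062) (3.4487338066101074, 19.162939071655273) 70.25203704833984
bun/above board [214 156  12  12 122] px [219.6311 161.6557] med [0.6508 0.104  0.0654] mid [0.6534 0.1058 0.0613] ext [0.0343 0.0345 0.0255] zmax 0.07345003354314479 rect (653.9742431640625, 106.14944458007812) (34.18465042114258, 34.56749725341797) 1.2970532178878784
bun/above board [242 165   9  10  76] px [246.     169.6184] med [0.6261 0.0255 0.0594] mid [0.6285 0.0257 0.0562] ext [0.0283 0.0245 0.0187] zmax 0.06487928052215855 rect (628.2235717773438, 25.724979400634766) (24.45336151123047, 28.24006462097168) 89.53378295898438
bun/above board [267 166  15  15 182] px [274.2527 173.0659] med [ 0.6124 -0.0584  0.0707] mid [ 0.6145 -0.0594  0.0672] ext [0.0431 0.0423 0.0297] zmax 0.07909266565080088 rect (615.1226196289062, -58.77349090576172) (42.24552917480469, 43.146358489990234)
[... 4101 characters left out ...]
0.3468 0.0106] ext [0.148  0.1459 0.0169] zmax 0.01993364343783375 rect (481.96044921875, 346.65399169921875) (145.67247009277344, 145.67491149902344) 22.670982360839844
tongs [   6   57  106   26 1295] px [57.356  69.5869] med [ 0.5101 -1.728   0.0465] mid [ 0.4775 -1.7284  0.0463] ext [0.548  0.038  0.0678] zmax 0.07984798475605044 rect (475.5849609375, -1727.161865234375) (547.8474731445312, 36.40338897705078) 0.6259498596191406
tongs [148 144  63  27 819] px [180.1673 155.7863] med [ 0.5627 -0.3587  0.0354] mid [ 0.5528 -0.3779  0.031 ] ext [0.2062 0.1017 0.0359] zmax 0.048009475816938395 rect (553.034912109375, -364.9324645996094) (82.13230895996094, 206.54437255859375) 75.5448226928711
```

View pics/tz.png

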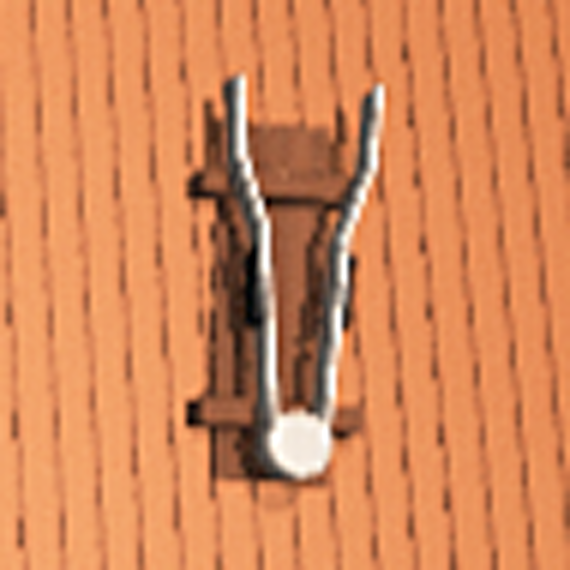

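View pics/bz.png

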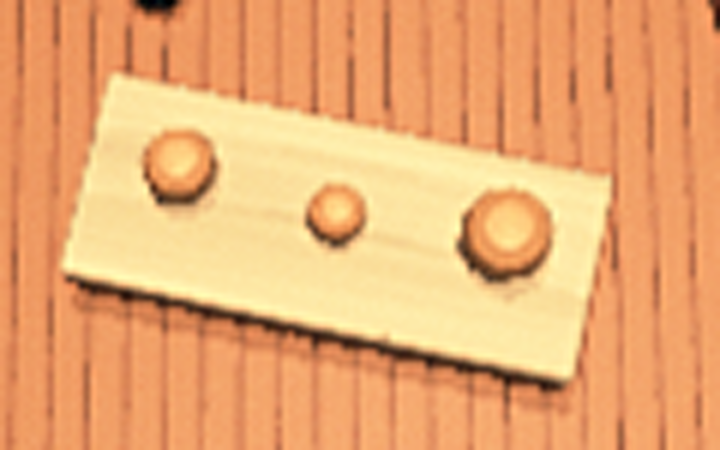

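```bash
python3 - <<'E'
from h import *
from bench import robot
print(robot.tcp_to_tips)
np.set_printoptions(precision=4,suppress=True)
c=load("top0")
f=lambda U,V,h:cast(c,(U+.5)/6-.5+330,(V+.5)/6-.5+150,h)
h=f(301,445,.048);l=f(236,80,.046);r=f(378,90,.046)
print(h,l,r, np.linalg.norm(l-h),np.linalg.norm(r-h),np.linalg.norm(l-r))
m=(l+r)/2; d=m-h; print("yaw",np.degrees(np.arctan2(d[1],d[0])),"len",np.hypot(*d[:2]))
print("grip pads",f(256,285,.046),f(346,290,.046))
P=cloud(c); z=P[218:231,374:387,2]; print(z.max(), np.median(P[221:227,377:383],axis=(0,1)))
# bun centres via contour of colour + cast
w=load("wrist0");C=-w['R'].T@w['t'];print("wrist cam",C)
E
```

```text
0.1992
[ 0.4598 -0.3697  0.048 ] [ 0.647 -0.352  0.046] [ 0.6408 -0.4244  0.046 ] 0.18802248903092128 0.18908215752003493 0.07257396177753254
yaw -5.753970753376877 len 0.18501760552684018
grip pads [ 0.5405 -0.3542  0.046 ] [ 0.5374 -0.3992  0.046 ]
1.0862006709233023 [ 0.4607 -0.37    0.046 ]
wrist cam [0.1781 0.5238 0.3831]
```

```bash
cat >> h.py <<'E'
from scipy.spatial.transform import Rotation as Ro
def Rw(yaw): return Ro.from_euler('xyz',[np.pi,0,np.radians(yaw)])
def plan(p,yaw,p2,yaw2,n=1,R0=None):
    """split into n calls; print row values"""
    p=np.array(p,float);p2=np.array(p2,float); R=R0 if R0 is not None else Rw(yaw)
    for i in range(n):
        q=p+(p2-p)/(n-i); yy=yaw+(yaw2-yaw)/(n-i); R2=Rw(yy)
        s=R.inv().apply(q-p)/.1; r=(R.inv()*R2).as_rotvec()/(np.pi/2)
        print(i,np.round(s,3),np.round(r,3),"->",np.round(q,3),round(yy,1), "rows",max(np.linalg.norm(q-p)/.0417,abs(yy-yaw)/7.16).round(1))
        p,yaw,R=q,yy,R2
E
python3 - <<'E'
from h import *
from bench import robot
o=robot.get_obs()
plan(o['tool_pos'],154.2,[.45,.02,.40],34,3)
plan([.45,.02,.40],34,[.539,-.3775,.36],-5.8,4)
E
```

```text
Traceback (most recent call last):
  File "h.py", line 21, in plan
    print(i,np.round(s,3),np.round(r,3),"->",np.round(q,3),round(yy,1), "rows",max(np.linalg.norm(q-p)/.0417,abs(yy-yaw)/7.16).round(1))
                                                                               ^^^^^^^^^^^^^^^^^^^^^^^^^^^^^^^^^^^^^^^^^^^^^^^^^^^^^
AttributeError: 'float' object has no attribute 'round'
```

```bash
sed -i 's/max(np.linalg/round(float(max(np.linalg/; s/7.16).round(1))/7.16)),1))/' h.py; python3 - <<'E'
from h import *
from bench import robot
o=robot.get_obs()
plan(o['tool_pos'],154.2,[.45,.02,.40],34,5)
plan([.45,.02,.40],34,[.539,-.3775,.36],-5.8,4)
E
```

```text
0 [-0.793 -0.672  0.008] [-0.    -0.     0.267] -> [0.281 0.4   0.403] 130.2 rows 3.4
1 [-0.998 -0.291  0.008] [ 0.    -0.     0.267] -> [0.323 0.305 0.402] 106.1 rows 3.4
2 [-1.03   0.141  0.008] [ 0.    -0.     0.267] -> [0.366 0.21  0.402] 82.1 rows 3.4
3 [-0.883  0.549  0.008] [ 0.    -0.     0.267] -> [0.408 0.115 0.401] 58.0 rows 3.4
4 [-0.583  0.861  0.008] [-0.    -0.     0.267] -> [0.45 0.02 0.4 ] 34.0 rows 3.4
0 [-0.371  0.948  0.1  ] [ 0.    -0.     0.111] -> [ 0.472 -0.079  0.39 ] 24.1 rows 2.5
1 [-0.202  0.998  0.1  ] [ 0.    -0.     0.111] -> [ 0.494 -0.179  0.38 ] 14.1 rows 2.5
2 [-0.026  1.018  0.1  ] [ 0.    -0.     0.111] -> [ 0.517 -0.278  0.37 ] 4.2 rows 2.5
3 [0.15  1.007 0.1  ] [ 0.    -0.     0.111] -> [ 0.539 -0.378  0.36 ] -5.8 rows 2.5
```

Emit:
move_arm --increments '[[[1,-0.79,-0.67,0,0,0,0.267],[1,-0.79,-0.67,0,0,0,0.267],[1,-0.79,-0.67,0,0,0,0.267],[1,-0.79,-0.67,0,0,0,0.267]]]'

```text
time: 0.48
tool_pos: [0.2823, 0.3978, 0.4046]
ee_rot: [-3.141, 0.002, 2.263]
wrist_force: [-0.7, 0.9, 1.0]
width: 0.0941
```

Emit:
move_arm --increments '[[[1,-1,-0.29,0,0,0,0.267],[1,-1,-0.29,0,0,0,0.267],[1,-1,-0.29,0,0,0,0.267],[1,-1,-0.29,0,0,0,0.267]]]'

```text
time: 0.82
tool_pos: [0.3246, 0.3026, 0.4045]
ee_rot: [3.141, 0.002, 1.843]
wrist_force: [-0.3, 0.9, -0.2]
width: 0.0941
```

Emit:
move_arm --increments '[[[1,-1,0.14,0,0,0,0.267],[1,-1,0.14,0,0,0,0.267],[1,-1,0.14,0,0,0,0.267],[1,-1,0.14,0,0,0,0.267]]]'

```text
time: 1.15
tool_pos: [0.3658, 0.2107, 0.4044]
ee_rot: [3.141, 0.002, 1.424]
wrist_force: [-0.6, 0.8, 0.7]
width: 0.0941
```

Emit:
move_arm --increments '[[[1,-0.88,0.55,0,0,0,0.267],[1,-0.88,0.55,0,0,0,0.267],[1,-0.88,0.55,0,0,0,0.267],[1,-0.88,0.55,0,0,0,0.267]]]'

```text
time: 1.48
tool_pos: [0.4084, 0.1157, 0.4042]
ee_rot: [3.141, 0.002, 1.004]
wrist_force: [-0.7, 0.2, -0.7]
width: 0.0936
```

Emit:
move_arm --increments '[[[1,-0.58,0.86,0,0,0,0.267],[1,-0.58,0.86,0,0,0,0.267],[1,-0.58,0.86,0,0,0,0.267],[1,-0.58,0.86,0,0,0,0.267]]]'

```text
time: 1.82
tool_pos: [0.4508, 0.0208, 0.4039]
ee_rot: [3.141, 0.002, 0.585]
wrist_force: [0.2, 0.2, 0.7]
width: 0.0941
```

Emit:
move_arm --increments '[[[1,-0.37,0.95,0.1,0,0,0.111],[1,-0.37,0.95,0.1,0,0,0.111],[1,-0.37,0.95,0.1,0,0,0.111]]]'

```text
time: 2.07
tool_pos: [0.4726, -0.0784, 0.3936]
ee_rot: [3.141, 0.002, 0.416]
wrist_force: [0.0, -0.6, 0.2]
width: 0.0941
```

Emit:
move_arm --increments '[[[1,-0.2,1,0.1,0,0,0.111],[1,-0.2,1,0.1,0,0,0.111],[1,-0.2,1,0.1,0,0,0.111]]]'

```text
time: 2.32
tool_pos: [0.495, -0.1786, 0.3833]
ee_rot: [3.141, 0.002, 0.241]
wrist_force: [-0.7, 0.1, -0.1]
width: 0.0942
```

Emit:
move_arm --increments '[[[1,-0.03,1,0.1,0,0,0.111],[1,-0.03,1,0.1,0,0,0.111],[1,-0.03,1,0.1,0,0,0.111]]]'

```text
time: 2.57
tool_pos: [0.5162, -0.2767, 0.3728]
ee_rot: [3.141, 0.002, 0.067]
wrist_force: [-0.6, 0.1, 0.2]
width: 0.0939
```

Emit:
move_arm --increments '[[[1,0.15,1,0.1,0,0,0.111],[1,0.15,1,0.1,0,0,0.111],[1,0.15,1,0.1,0,0,0.111],[1,0.15,1,0.1,0,0,0.111]]]'

```text
time: 2.9
tool_pos: [0.5382, -0.3748, 0.3621]
ee_rot: [-3.141, 0.003, -0.106]
wrist_force: [-0.9, 0.3, -1.4]
width: 0.0944
```

```bash
cat >> h.py <<'E'
def shot(robot,n,tag):
    P=robot.camera_params(n); p,d=robot.snapshot(n); cv2.imwrite(f"pics/{tag}.png",p[:,:,::-1]); np.savez(f"pics/{tag}.npz",p=p,d=d,**P)
E
python3 - <<'E'
from h import *
from bench import robot
o=robot.get_obs(); print(o['tool_pos'],o['ee_rot'],o['joint_positions'])
shot(robot,"wrist","w1")
E
```

```text
[ 0.5381614  -0.37478115  0.36205238] [-3.14067741e+00  2.74804057e-03 -1.06016342e-01] [-6.94549376e-01  3.35577118e-01  1.16041919e+00 -7.66596192e-04
  1.64839012e+00  9.82206194e-01]
```

View pics/w1.png

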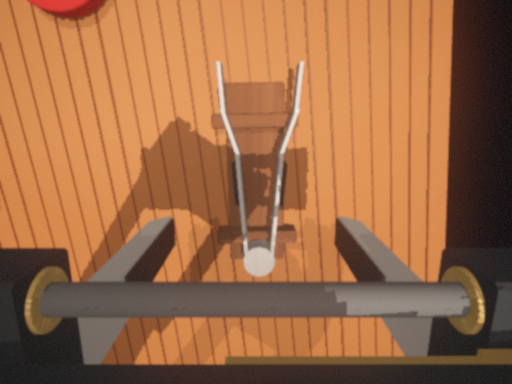

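The wrist view shows the jaw tips at (219,62) and (300,62), the hinge disc at (259,261), and the pads near (237,183) and (282,183).

```bash
python3 - <<'E'
from h import *
np.set_printoptions(precision=4,suppress=True)
c=load("w1")
h=cast(c,259,261,.047);l=cast(c,219,63,.046);r=cast(c,300.5,63,.046)
m=(l+r)/2;d=m-h;print(h,l,r,np.linalg.norm(l-h),np.linalg.norm(l-r),"yaw",np.degrees(np.arctan2(d[1],d[0])))
u=d[:2]/np.hypot(*d[:2]);print("grip",h[:2]+.08*u, "pads",cast(c,237,183,.046),cast(c,283,183,.046))
plan([ 0.5382, -0.3748,  0.3621],-6.07,[*(h[:2]+.08*u),.2165],np.degrees(np.arctan2(d[1],d[0])),2)
E
```

```text
[ 0.4621 -0.3709  0.047 ] [ 0.6485 -0.3556  0.046 ] [ 0.6411 -0.4252  0.046 ] 0.18702273557253304 0.06995933775451897 yaw -6.079827514455683
grip [ 0.5417 -0.3794] pads [ 0.5424 -0.3585  0.046 ] [ 0.5379 -0.4013  0.046 ]
0 [0.02  0.021 0.728] [ 0. -0.  0.] -> [ 0.54  -0.377  0.289] -6.1 rows 1.7
1 [0.02  0.021 0.728] [ 0. -0.  0.] -> [ 0.542 -0.379  0.216] -6.1 rows 1.7
```

Emit:
move_arm --increments '[[[1,0.03,0.04,0.73,0,0,0],[1,0.03,0.04,0.73,0,0,0],[1,0.03,0.04,0.73,0,0,0],[1,0.03,0.04,0.9,0,0,0],[1,0.03,0.04,0.9,0,0,0]]]'

```text
time: 3.37
tool_pos: [0.5407, -0.3736, 0.273]
ee_rot: [-3.138, 0.004, -0.101]
wrist_force: [-1.5, 1.0, -1.0]
width: 0.0941
```

```bash
python3 - <<'E'
from h import *
from bench import robot
shot(robot,"wrist","w2")
E
```

```text
(no output)
```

View pics/w2.png

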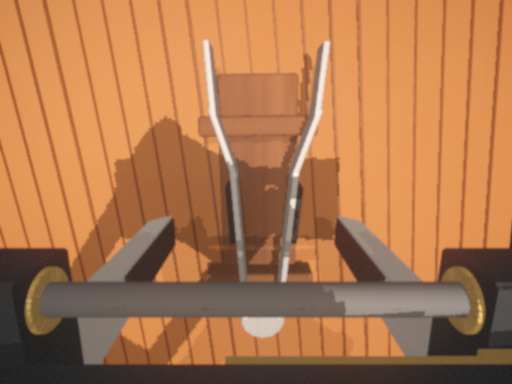

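```bash
python3 - <<'E'
from h import *
from bench import robot
np.set_printoptions(precision=4,suppress=True)
o=robot.get_obs();print(o['time'],o['tool_pos'],o['ee_rot'],o['wrist_force'])
c=load("w2")
for z in (.046,):
  print(cast(c,262,325,z),cast(c,207,42,z),cast(c,326,42,z),"pads",cast(c,230,208,z),cast(c,299,208,z))
  print("cam-frame mid in tool y: cam",-c['R'].T@c['t'])
E
```

```text
3.4167 [ 0.5409 -0.374   0.2747] [-3.1397  0.0019 -0.101 ] [-0.2699 -0.4135  0.0873]
[ 0.4559 -0.3699  0.046 ] [ 0.6492 -0.3557  0.046 ] [ 0.6421 -0.4257  0.046 ] pads [ 0.5464 -0.3572  0.046 ] [ 0.5418 -0.4028  0.046 ]
cam-frame mid in tool y: cam [ 0.605  -0.3803  0.2521]
```

Emit:
move_arm --increments '[[[1,0.01,0.06,0.3,0,0,0],[1,0.01,0.06,0.3,0,0,0],[1,0.01,0.06,0.58,0,0,0],[1,0.01,0.06,0.58,0,0,0],[1,0.01,0.06,0.58,0,0,0]]]'

```text
time: 3.83
tool_pos: [0.5411, -0.3809, 0.2167]
ee_rot: [-3.14, 0.002, -0.102]
wrist_force: [-0.6, -0.1, 0.4]
width: 0.0938
```

```bash
python3 - <<'E'
from h import *
from bench import robot
shot(robot,"wrist","w3")
o=robot.get_obs();print(o['time'],o['tool_pos'],o['ee_rot'],o['wrist_force'])
E
```

```text
3.8833 [ 0.54152621 -0.38136027  0.21811697] [-3.14150611e+00 -2.99351553e-04 -1.02307782e-01] [ 0.12707895 -0.22310887  0.28233257]
```

View pics/w3.png

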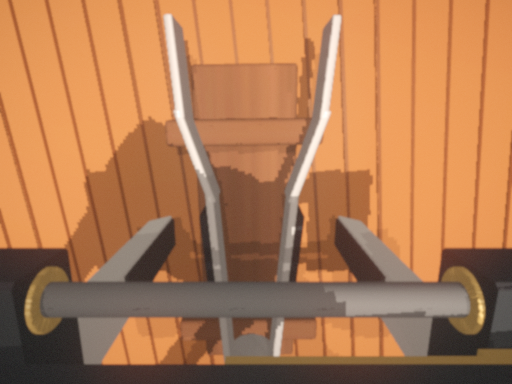

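The tongs are centred between the fingers: jaw tips at (170,20) and (335,20), pads near (207,235) and (295,235). I'll half-squeeze them now.

Emit:
move_arm --increments '[[[0.7,0,0,0.01,0,0,0],[0.6,0,0,0.01,0,0,0],[0.5,0,0,0.01,0,0,0],[0.46,0,0,0.01,0,0,0],[0.46,0,0,0.01,0,0,0],[0.46,0,0,0.01,0,0,0]]]'

```text
time: 4.38
tool_pos: [0.5413, -0.3816, 0.2159]
ee_rot: [3.142, -0.0, -0.103]
wrist_force: [0.1, 0.3, 1.1]
width: 0.0576
```

Emit:
move_arm --increments '[[[0.46,0,0,0,0,0,0],[0.46,0,0,0,0,0,0],[0.46,0,0,0,0,0,0],[0.46,0,0,0,0,0,0],[0.46,0,0,0,0,0,0]]]'

```text
time: 4.8
tool_pos: [0.5414, -0.3815, 0.2158]
ee_rot: [-3.141, -0.0, -0.103]
wrist_force: [0.2, 1.1, 1.3]
width: 0.0433
```

```bash
python3 - <<'E'
from h import *
from bench import robot
shot(robot,"wrist","w4")
o=robot.get_obs();print(o['time'],o['tool_pos'],o['ee_rot'],o['wrist_force'],o['width'])
E
```

```text
4.85 [ 0.54144985 -0.38150614  0.21576798] [-3.14127157e+00 -3.08514528e-04 -1.02580826e-01] [0.39501199 0.86183949 1.41329976] 0.04354689221831315
```

View pics/w4.png

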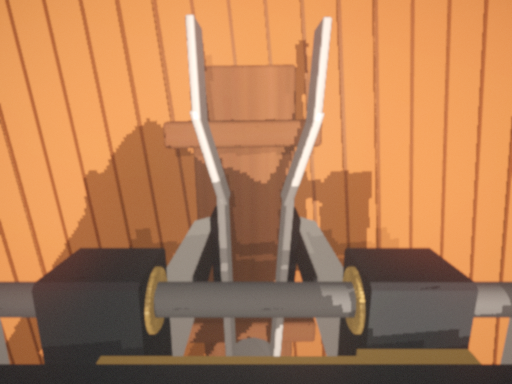

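The fingers are on the pads and the jaws have narrowed (tips at (193,20) and (325,20)). Lifting slowly.

Emit:
move_arm --increments '[[[0.46,0,0,-0.1,0,0,0],[0.46,0,0,-0.25,0,0,0],[0.46,0,0,-0.45,0,0,0],[0.46,0,0,-0.65,0,0,0],[0.46,0,0,-0.85,0,0,0],[0.46,0,0,-0.95,0,0,0],[0.46,0,0,-1,0,0,0],[0.46,0,0,-1,0,0,0]]]'

```text
time: 5.52
tool_pos: [0.5414, -0.3819, 0.3171]
ee_rot: [3.14, -0.002, -0.103]
wrist_force: [0.5, 0.1, -1.7]
width: 0.0432
```

```bash
python3 - <<'E'
from h import *
from bench import robot
shot(robot,"wrist","w5")
shot(robot,"scene","s5")
o=robot.get_obs();print(o['time'],o['tool_pos'],o['ee_rot'],o['wrist_force'],o['width'])
E
```

```text
5.6167 [ 0.54109383 -0.38154342  0.31439071] [-3.14052782e+00  1.68531599e-03 -1.02771110e-01] [ 0.32742388 -0.27599923 -1.07496661] 0.04394641269595506
```

View pics/w5.png

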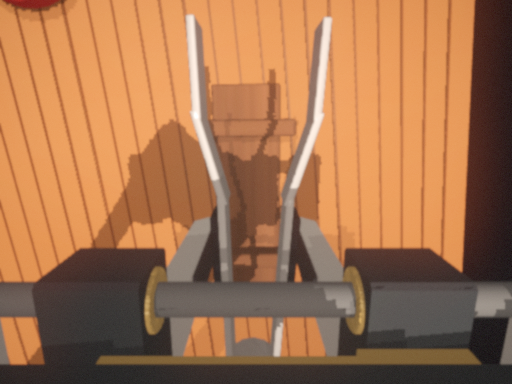

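View pics/s5.png

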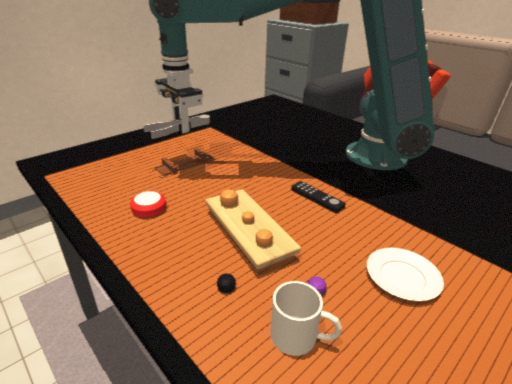

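The tongs are lifted and level, clear of the rest, and their place in the wrist image hasn't changed. Next I'll work out the in-hand jaw geometry and refine the bun.

```bash
python3 - <<'E'
from h import *
np.set_printoptions(precision=4,suppress=True)
c=load("w5"); tp=np.array([.5411,-.3816,.3157]); z=.3157-.1918+.022
l=cast(c,193,20,z);r=cast(c,325,20,z);R=Rw(np.degrees(-.1027))
print("tips in tool",R.inv().apply(l-tp),R.inv().apply(r-tp))
t=load("top0");s=load("scene0")
for n,a,b in [("med",(219.63,161.66),(264.16,237.18)),("small",(246,169.6),(248.05,216.87)),("large",(274.25,173.07),(228.99,197.53))]:
    print(n,[cast(t,*a,h)[:2] for h in(.053,.058)],[cast(s,*b,h)[:2] for h in(.053,.058)])
    A=[]
    for cc,px in((t,a),(s,b)):
        C=-cc['R'].T@cc['t'];d=cast(cc,*px,0)-C;d/=np.linalg.norm(d);A.append((C,np.eye(3)-np.outer(d,d)))
    print("  tri",np.linalg.solve(A[0][1]+A[1][1],A[0][1]@A[0][0]+A[1][1]@A[1][0]))
E
```

```text
tips in tool [ 0.105  -0.0256  0.1698] [0.105  0.0307 0.1698]
med [array([0.6548, 0.1062]), array([0.6535, 0.1057])] [array([0.6534, 0.1069]), array([0.6578, 0.1111])]
  tri [0.6542 0.1067 0.0535]
small [array([0.6288, 0.0258]), array([0.6276, 0.0256])] [array([0.6306, 0.0297]), array([0.6352, 0.0347])]
  tri [0.6289 0.0265 0.0506]
large [array([ 0.6169, -0.0599]), array([ 0.6157, -0.0596])] [array([ 0.6123, -0.0627]), array([ 0.6171, -0.0567])]
  tri [ 0.6157 -0.0593  0.0563]
```

```bash
python3 - <<'E'
from h import *
plan([.5411,-.3816,.3157],-5.89,[.571,.128,.316],-13.1,6)
E
```

```text
0 [-0.038 -0.85  -0.001] [-0.    -0.     0.013] -> [ 0.546 -0.297  0.316] -7.1 rows 2.0
1 [-0.055 -0.849 -0.001] [ 0.    -0.     0.013] -> [ 0.551 -0.212  0.316] -8.3 rows 2.0
2 [-0.073 -0.848 -0.001] [ 0.    -0.     0.013] -> [ 0.556 -0.127  0.316] -9.5 rows 2.0
3 [-0.091 -0.846 -0.001] [ 0.    -0.     0.013] -> [ 0.561 -0.042  0.316] -10.7 rows 2.0
4 [-0.109 -0.844 -0.001] [ 0.    -0.     0.013] -> [0.566 0.043 0.316] -11.9 rows 2.0
5 [-0.126 -0.841 -0.001] [ 0.    -0.     0.013] -> [0.571 0.128 0.316] -13.1 rows 2.0
```

Emit:
move_arm --increments '[[[0.46,0,-0.1,0,0,0,0.013],[0.46,-0.02,-0.3,0,0,0,0.013],[0.46,-0.03,-0.55,0,0,0,0.013],[0.46,-0.04,-0.85,0,0,0,0.013]]]'

```text
time: 5.95
tool_pos: [0.5454, -0.2967, 0.3131]
ee_rot: [-3.14, 0.004, -0.125]
wrist_force: [0.8, 0.3, -1.4]
width: 0.0436
```

Emit:
move_arm --increments '[[[0.46,-0.02,-0.28,0,0,0,0.005],[0.46,-0.04,-0.57,0,0,0,0.013],[0.46,-0.055,-0.85,0,0,0,0.013]]]'

```text
time: 6.2
tool_pos: [0.5505, -0.2101, 0.3135]
ee_rot: [-3.14, 0.004, -0.144]
wrist_force: [0.7, -0.2, -1.1]
width: 0.0435
```

Emit:
move_arm --increments '[[[0.46,-0.02,-0.28,0,0,0,0.005],[0.46,-0.05,-0.57,0,0,0,0.013],[0.46,-0.073,-0.85,0,0,0,0.013]]]'

```text
time: 6.45
tool_pos: [0.5554, -0.1249, 0.3136]
ee_rot: [-3.141, 0.004, -0.164]
wrist_force: [-0.4, 0.1, -1.3]
width: 0.0434
```

Emit:
move_arm --increments '[[[0.46,-0.03,-0.28,0,0,0,0.005],[0.46,-0.06,-0.57,0,0,0,0.013],[0.46,-0.09,-0.85,0,0,0,0.013]]]'

```text
time: 6.7
tool_pos: [0.5604, -0.0396, 0.3136]
ee_rot: [-3.142, 0.004, -0.185]
wrist_force: [0.9, -0.2, -1.3]
width: 0.0432
```

Emit:
move_arm --increments '[[[0.46,-0.04,-0.28,0,0,0,0.005],[0.46,-0.07,-0.57,0,0,0,0.013],[0.46,-0.11,-0.84,0,0,0,0.013]]]'

```text
time: 6.95
tool_pos: [0.5651, 0.045, 0.3136]
ee_rot: [3.141, 0.003, -0.205]
wrist_force: [-0.5, 0.3, -1.5]
width: 0.0436
```

Emit:
move_arm --increments '[[[0.46,-0.05,-0.3,0,0,0,0.005],[0.46,-0.09,-0.55,0,0,0,0.013],[0.46,-0.11,-0.75,0,0,0,0.013],[0.46,-0.126,-0.84,0,0,0,0.013],[0.46,-0.126,-0.84,0,0,0,0.013],[0.46,-0.126,-0.84,0,0,0,0.013]]]'

```text
time: 7.45
tool_pos: [0.5701, 0.128, 0.3145]
ee_rot: [3.14, 0.002, -0.225]
wrist_force: [1.1, -0.5, -0.8]
width: 0.0434
```

```bash
python3 - <<'E'
from h import *
from bench import robot
shot(robot,"wrist","w6")
o=robot.get_obs();print(o['time'],o['tool_pos'],o['ee_rot'],o['wrist_force'],o['width'],o['joint_positions'])
E
```

```text
7.5 [0.57017704 0.1274411  0.31482968] [ 3.14021425e+00  1.25718568e-03 -2.25718926e-01] [-0.51313174 -0.22748059 -1.80659896] 0.04343209292711504 [ 1.23093403e-01  1.97035283e-01  1.42597615e+00 -8.66822130e-04
  1.52023384e+00  1.91965231e+00]
```

View pics/w6.png

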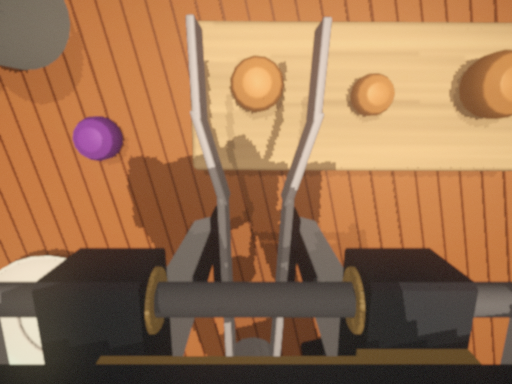

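```bash
python3 - <<'E'
from h import *
np.set_printoptions(precision=4,suppress=True)
c=load("w6"); hsv=cv2.cvtColor(c['p'],cv2.COLOR_RGB2HSV); P=cloud(c)
m=((P[...,2]>.046)&(P[...,2]<.085)&(hsv[...,1]>110)).astype(np.uint8); m[:, :205]=0; m[120:]=0
k,l,s,ce=cv2.connectedComponentsWithStats(m)
for i in range(1,k):
    if s[i,4]>200:
        print(s[i],ce[i])
        ctr=(s[i,0]+s[i,2]/2-.5,s[i,1]+s[i,3]/2-.5)
        tp=np.array([.5702,.1276,.3148]);R=Rw(np.degrees(-.2257))
        b=cast(c,*ctr,.054);print("bun world",b,"tool",R.inv().apply(b-tp),"size",s[i,2]/322.8*(c['R']@b+c['t'])[2])
z=.3148-.1918+.022
for u,v in[(193,18),(325,20),(198,112),(318,112)]:
    print(u,v,R.inv().apply(cast(c,u,v,z)-tp))
E
python3 -c "
import cv2;a=cv2.imread('pics/w6.png')[0:210,170:350];cv2.imwrite('pics/w6z.png',cv2.resize(a,None,fx=2.8,fy=2.8,interpolation=2))"
```

```text
[ 459   49   53   70 2945] [488.6978  85.817 ]
bun world [ 0.6178 -0.0508  0.054 ] tool [0.0863 0.1633 0.2608] size 0.03749350485124837
[ 230   55   54   57 2354] [256.6466  83.1024]
bun world [0.6541 0.1067 0.054 ] tool [0.0864 0.0016 0.2608] size 0.03816463245731482
[ 350   73   45   43 1487] [372.1083  93.9839]
bun world [0.6285 0.0281 0.054 ] tool [0.0791 0.0839 0.2608] size 0.0320542780282874
193 18 [ 0.104  -0.0257  0.1698]
325 20 [0.1034 0.0297 0.1698]
198 112 [ 0.0657 -0.0251  0.1698]
318 112 [0.0658 0.0286 0.1698]
```

View pics/w6z.png

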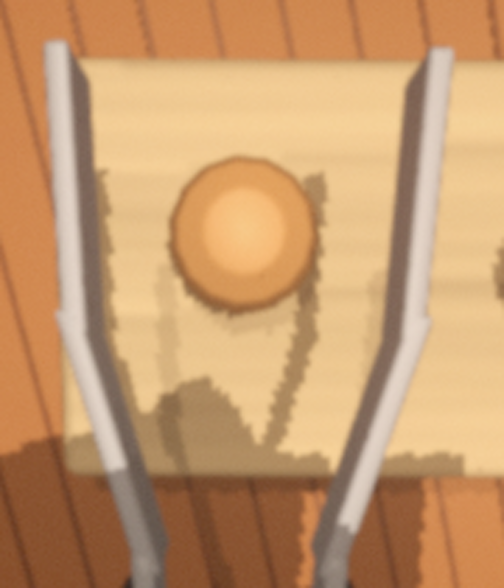

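Measured in the tool frame, the bun is at (86.4, 1.6) mm and 38 mm across. The jaw middle is at about (85.5, 1.9) mm, so they line up. The mug is at the upper left and clear. Going straight down.

Emit:
move_arm --increments '[[[0.46,0,0,0.1,0,0,0],[0.46,0,0,0.25,0,0,0],[0.46,0,0,0.4,0,0,0],[0.46,0,0,0.52,0,0,0],[0.46,0,0,0.62,0,0,0],[0.46,0,0,0.7,0,0,0],[0.46,0,0,0.74,0,0,0],[0.46,0,0,0.74,0,0,0]]]'

```text
time: 8.17
tool_pos: [0.57, 0.128, 0.2404]
ee_rot: [3.141, 0.002, -0.226]
wrist_force: [-0.1, 0.8, -1.5]
width: 0.0432
```

```bash
python3 - <<'E'
from h import *
from bench import robot
shot(robot,"wrist","w7");shot(robot,"scene","s7")
o=robot.get_obs();print(o['time'],o['tool_pos'],o['ee_rot'],o['wrist_force'],o['width'])
a=cv2.imread("pics/s7.png")[150:290,170:340];cv2.imwrite("pics/s7z.png",cv2.resize(a,None,fx=4,fy=4,interpolation=2))
E
```

```text
8.2667 [0.57051871 0.12825633 0.24213449] [-3.14123129e+00 -8.43255945e-04 -2.25259756e-01] [ 0.99912602 -0.332231   -1.59265205] 0.043287665354926105
```

View pics/w7.png

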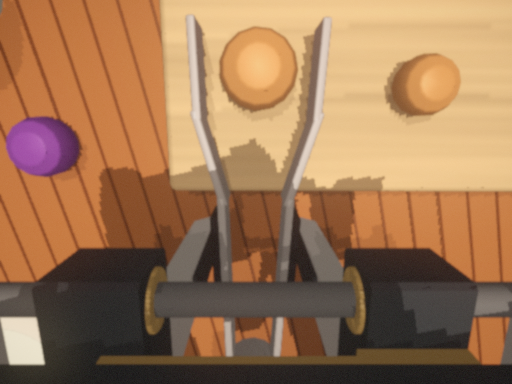

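View pics/s7z.png

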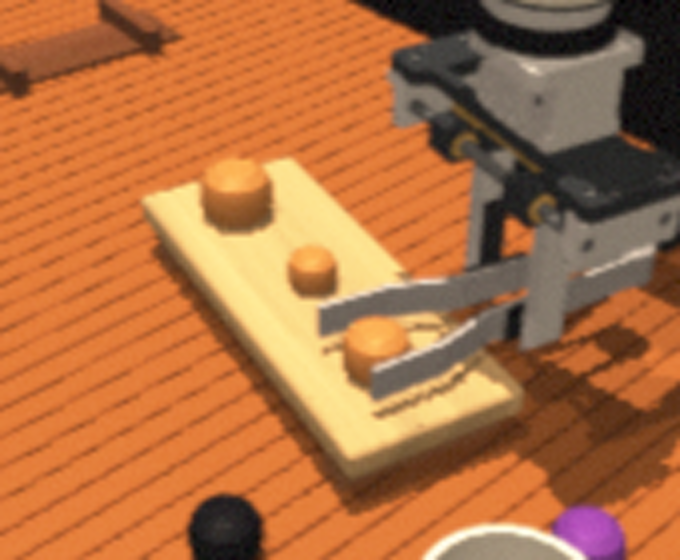

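The bun sits between the jaws (w7 (258,68), jaws at u≈195 and 322), with the blades about 9 mm above the board. I'll drop 6 mm and squeeze.

Emit:
move_arm --increments '[[[0.46,0,0,0.03,0,0,0],[0.46,0,0,0.06,0,0,0],[0.46,0,0,0.06,0,0,0],[0.42,0,0,0.06,0,0,0],[0.4,0,0,0.06,0,0,0],[0.38,0,0,0.06,0,0,0],[0.36,0,0,0.06,0,0,0],[0.34,0,0,0.06,0,0,0]]]'

```text
time: 8.93
tool_pos: [0.5703, 0.1283, 0.2359]
ee_rot: [-3.141, -0.0, -0.225]
wrist_force: [1.4, 0.0, -0.5]
width: 0.0353
```

Emit:
move_arm --increments '[[[0.3,0,0,0,0,0,0],[0.2,0,0,0,0,0,0],[0.1,0,0,0,0,0,0],[0,0,0,0,0,0,0],[0,0,0,0,0,0,0],[0,0,0,0,0,0,0]]]'

```text
time: 9.43
tool_pos: [0.5703, 0.1283, 0.2358]
ee_rot: [-3.141, -0.0, -0.225]
wrist_force: [-0.4, 0.5, 0.1]
width: 0.0355
```

```bash
python3 - <<'E'
from h import *
from bench import robot
shot(robot,"wrist","w8")
o=robot.get_obs();print(o['time'],o['tool_pos'],o['ee_rot'],o['wrist_force'],o['width'])
E
```

```text
9.4833 [0.57033696 0.12828204 0.23577089] [-3.14140986e+00 -2.61692521e-04 -2.25175746e-01] [ 0.79018531 -0.02472137 -0.32304675] 0.0357713907035028
```

View pics/w8.png

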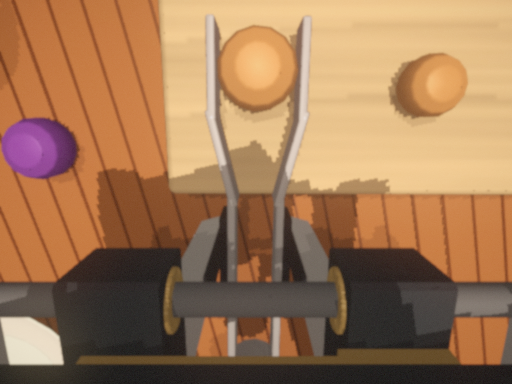

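The fingers stopped at 35.6 mm, so the bun (258,68) is pinched between the jaws. Lifting, then checking.

Emit:
move_arm --increments '[[[0,0,0,-0.05,0,0,0],[0,0,0,-0.12,0,0,0],[0,0,0,-0.22,0,0,0],[0,0,0,-0.35,0,0,0],[0,0,0,-0.48,0,0,0],[0,0,0,-0.6,0,0,0],[0,0,0,-0.68,0,0,0],[0,0,0,-0.71,0,0,0]]]'

```text
time: 10.15
tool_pos: [0.5707, 0.1283, 0.3096]
ee_rot: [-3.14, -0.004, -0.225]
wrist_force: [0.6, 0.1, -0.8]
width: 0.0358
```

```bash
python3 - <<'E'
from h import *
from bench import robot
shot(robot,"wrist","w9");shot(robot,"scene","s9")
o=robot.get_obs();print(o['time'],o['tool_pos'],o['ee_rot'],o['wrist_force'],o['width'])
print(o['tool_pos'])
b=np.array([.481,.3465]);ps=np.radians(25);x=np.array([np.cos(ps),np.sin(ps)]);y=np.array([np.sin(ps),-np.cos(ps)])
t=b-.0864*x-.0016*y;print(t)
plan(o['tool_pos'],-12.9,[*t,.306],25,4)
E
```

```text
10.25 [0.57044042 0.12830234 0.30790938] [-3.14076590e+00 -1.93028244e-03 -2.25190589e-01] [-0.34041517  0.09972679 -1.3493426 ] 0.03528550858097368
[0.57044042 0.12830234 0.30790938]
[0.40201882 0.31143587]
0 [-0.513 -0.352  0.005] [ 0.     0.    -0.105] -> [0.528 0.174 0.307] -3.4 rows 1.5
1 [-0.448 -0.432  0.005] [ 0.     0.    -0.105] -> [0.486 0.22  0.307] 6.0 rows 1.5
2 [-0.37  -0.5    0.005] [ 0.     0.    -0.105] -> [0.444 0.266 0.306] 15.5 rows 1.5
3 [-0.283 -0.554  0.005] [ 0.     0.    -0.105] -> [0.402 0.311 0.306] 25.0 rows 1.5
```

View pics/w9.png

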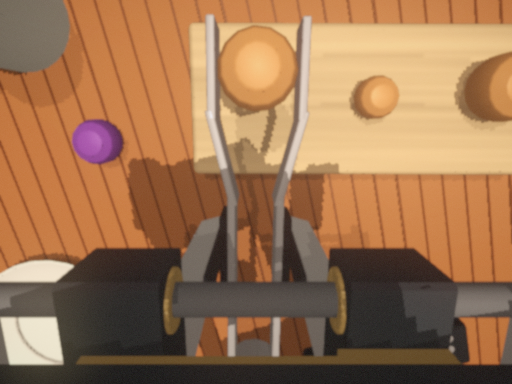

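View pics/s9.png

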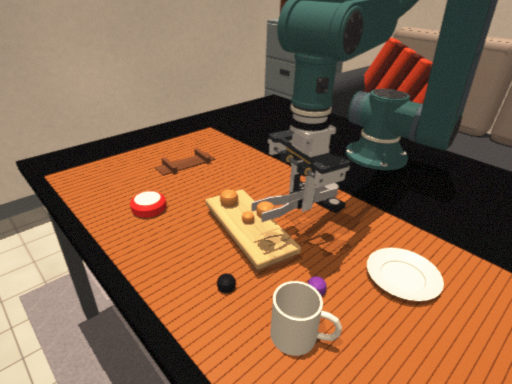

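The bun is lifted in the tongs (w9 (258,68), unchanged), and the other two are still on the board. Carrying it gently to the plate.

Emit:
move_arm --increments '[[[0,-0.06,-0.04,0,0,0,-0.01],[0,-0.16,-0.11,0,0,0,-0.03],[0,-0.3,-0.2,0,0,0,-0.06],[0,-0.42,-0.29,0,0,0,-0.085],[0,-0.51,-0.35,0,0,0,-0.105]]]'

```text
time: 10.67
tool_pos: [0.5265, 0.1756, 0.3061]
ee_rot: [-3.141, 0.002, -0.055]
wrist_force: [-0.1, -1.0, -1.1]
width: 0.0358
```

Emit:
move_arm --increments '[[[0,-0.11,-0.11,0,0,0,-0.026],[0,-0.22,-0.22,0,0,0,-0.052],[0,-0.34,-0.33,0,0,0,-0.08],[0,-0.45,-0.43,0,0,0,-0.105]]]'

```text
time: 11.0
tool_pos: [0.4846, 0.2208, 0.3067]
ee_rot: [-3.141, 0.0, 0.11]
wrist_force: [0.1, 0.0, -2.2]
width: 0.0356
```

Emit:
move_arm --increments '[[[0,-0.1,-0.13,0,0,0,-0.026],[0,-0.19,-0.25,0,0,0,-0.052],[0,-0.28,-0.38,0,0,0,-0.08],[0,-0.37,-0.5,0,0,0,-0.105]]]'

```text
time: 11.33
tool_pos: [0.4426, 0.2665, 0.3068]
ee_rot: [-3.141, -0.0, 0.274]
wrist_force: [1.0, -0.8, -1.9]
width: 0.0352
```

Emit:
move_arm --increments '[[[0,-0.07,-0.14,0,0,0,-0.026],[0,-0.14,-0.27,0,0,0,-0.052],[0,-0.2,-0.39,0,0,0,-0.075],[0,-0.25,-0.48,0,0,0,-0.092],[0,-0.28,-0.53,0,0,0,-0.1],[0,-0.28,-0.55,0,0,0,-0.105],[0,-0.28,-0.55,0,0,0,-0.105],[0,-0.28,-0.55,0,0,0,-0.105]]]'

```text
time: 12.0
tool_pos: [0.4026, 0.3107, 0.3067]
ee_rot: [3.141, -0.0, 0.434]
wrist_force: [-0.0, -0.4, -0.8]
width: 0.0354
```

```bash
python3 - <<'E'
from h import *
from bench import robot
for n in("wrist","scene","top"): shot(robot,n,n[0]+"10")
o=robot.get_obs();print(o['time'],o['tool_pos'],o['ee_rot'],o['wrist_force'],o['width'],o['joint_positions'])
tp=o['tool_pos'];R=Ro.from_euler('xyz',o['ee_rot']);print("bun predicted",tp+R.apply([.0864,.0016,.1958]))
for t in("s10","t10"):
    c=load(t);P=cloud(c);hsv=cv2.cvtColor(c['p'],cv2.COLOR_RGB2HSV)
    m=(np.hypot(P[...,0]-.481,P[...,1]-.3465)<.06)&(P[...,2]>.06)&(P[...,2]<.18)&(hsv[...,1]>90)&(hsv[...,0]<25)
    Q=P[m];print(t,len(Q),np.median(Q,0) if len(Q) else '',Q.min(0),Q.max(0))
E
```

```text
12.15 [0.40282227 0.31043982 0.30665354] [ 3.14143662e+00 -7.23548412e-05  4.33533213e-01] [-0.87243916 -0.12186525 -1.65563971] 0.03551293147829714 [ 5.45118541e-01  3.58360428e-02  1.62088979e+00 -1.63724196e-04
  1.48481229e+00  1.68239572e+00]
bun predicted [0.48192698 0.34526096 0.11086004]
s10 357 [0.49266151 0.35000645 0.13136247] [0.43363237 0.32817931 0.11035143] [0.50889824 0.37528593 0.14065799]
t10 144 [0.47901369 0.34361104 0.13651199] [0.46384801 0.32753749 0.1181505 ] [0.49603263 0.37065321 0.14337124]
```

View pics/w10.png

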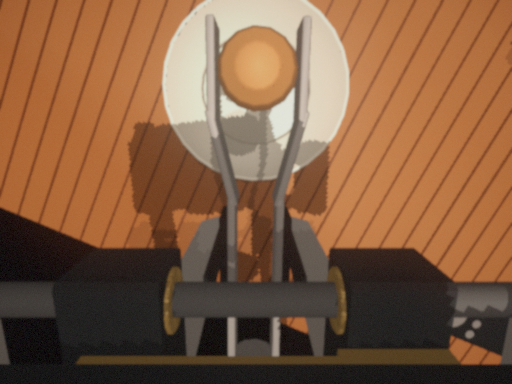

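View pics/s10.png

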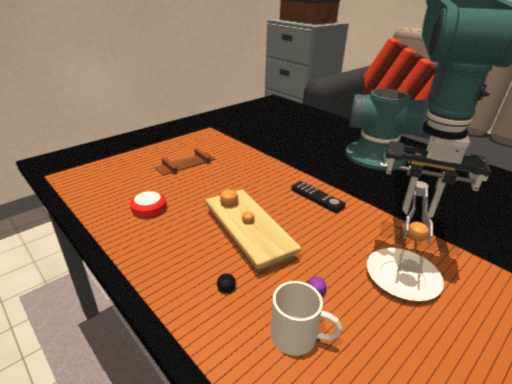

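View pics/t10.png

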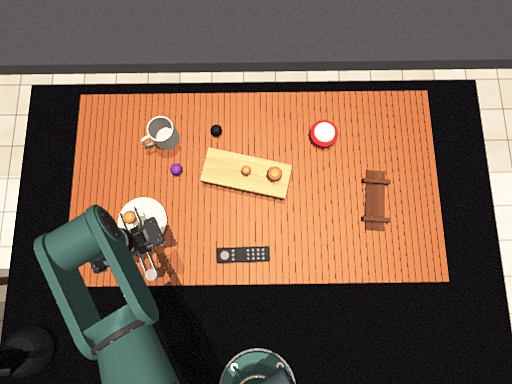

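```bash
python3 - <<'E'
from h import *
from bench import robot
c=load("w10")
l=cast(c,163,85,.018);r=cast(c,349,85,.018);print((l+r)/2,np.linalg.norm(l-r));b=cast(c,256,181,.018);print(b, np.hypot(*(b-(l+r)/2)[:2]))
print("bun",cast(c,258,68,.122))
print(np.abs(robot.get_obs()['qvel']).max(),robot.get_obs()['width'])
E
```

```text
[0.4831166  0.34736119 0.018     ] 0.14724731512498768
[0.41287949 0.31467369 0.018     ] 0.07747078950155895
bun [0.4820372  0.34629268 0.122     ]
0.002557833497268445 0.03551293147829714
```

Emit:
move_arm --increments '[[[0,0,0,0,0,0,0],[0,0,0,0,0,0,0],[0,0,0,0,0,0,0],[0,0,0,0,0,0,0],[0,0,0,0,0,0,0],[0,0,0,0,0,0,0]]]'

```text
time: 12.65
tool_pos: [0.4024, 0.3108, 0.3067]
ee_rot: [-3.142, -0.0, 0.434]
wrist_force: [-0.7, 0.3, -1.5]
width: 0.0358
```

The bun is within about 2 mm of the plate's centre, and everything is still. Handing in.

```bash
python3 -c "
from bench import robot
print(robot.close_job())"
```

```text
the job is handed in; nothing more can be done
None
```

I picked up the tongs, used them to take the middle-sized bun off the board, and handed in at 12.65 s with the bun held still over the plate.

- **Position:** In the wrist image the bun is at (0.482, 0.346) m and the plate centre at about (0.483, 0.347) m. The first top and scene views put the plate centre 1–2 mm away, near (0.481, 0.3465).
- **Height:** The underside of the bun is about 0.11 m above the table, roughly 10 cm above the plate. This is worked out from the tool height; the camera depth agrees roughly.
- **Grip:** The fingers have held steady at 35.5 mm since the squeeze. The last image showed the bun still pinched between the jaws, and the joints were at rest.
- **Other things:** By eye in the last images, the other two buns, mug, remote and tin are where they started.

Two readings disagreed slightly. After the first step down to the tongs, the measured tool position was about 5 mm off sideways from what I had commanded, so I corrected it before gripping. Tool height readings also varied by 1–3 mm between moves.

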